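# Fit a keyed wheel spindle into its drive hub and hold it down

## Robot

A 6-joint arm with a two-finger parallel gripper is mounted at the origin on the work surface. World frame = base frame: x ahead of the robot, y to its left, z up, the work surface at z = 0. Lengths are in m, angles in rad, forces in N, time in s.
With the tool pointing down it reaches from about 0.35 to 0.95 m from the base axis. Payload 17.4 kg.
Tool frame: the origin (TCP) lies between the finger pads, 19 mm behind the fingertips; this is the grasp point; z points along the fingers, y is the line along which they close (so a half turn about z gives the same grasp; the last joint's range is limited). The gripper opens to 93 mm and grips with 3 to 60 N. Pads are 15 mm wide; open, the fingers measure 128 mm over their backs; the gripper's body (75 mm by 188 mm) begins 65 mm behind the grasp point.
Start: joints at [1.065, 0.116, 1.442, -0, 1.584, -0.038], TCP at [0.304, 0.602, 0.237] pointing down, gripper open.
Joint ranges: [-2.83, 2.83], [-0.83, 2.19], [0.07, 2.5], [-1.14, 4.28], [0.01, 3], [-2.97, 2.97]. Speed limits (rad/s): [1.89, 1.89, 2.22, 3.14, 3.14, 3.14].

## Interface

Orientations are given as a unit quaternion [w, x, y, z].
In Python, from cell import manip, cams gives the robot as it stands.
- The arm moves only by the tool step_arm, never from a script. Its argument "series" is a list of rows, each a list of 7 numbers: the shift along the tool's x, y, z in m, then the turn, a rotation vector about the tool's x, y, z in rad, then the opening, from 0 (shut) to 1 (fully open). In form: [[dx, dy, dz, rx, ry, rz, fingers], ...]. A call has exactly 8 rows; each row shifts and turns the commanded pose from where the row before left it, along the tool's axes as they then stand; what a row does not reach is not made up. A row lasts 1/8 s, in which the tool goes at most 62.5 mm and 10.7 degrees, less where a joint would pass 70% of its speed; a pose out of reach is approached as far as the arm can. A call with a gripper value outside its range is refused whole. The fingers move at their own pace and stop on an object; the grip force is fixed at half the most. Time passes only in rows, so rows that do not move let the fingers close, or fill a call up. It gives the time, the measured TCP pose, the force, the opening and the grip force at its end, in the units of the state.
- manip.get_obs(): the state, without advancing time (a new reading comes with each control period).
- cams.camera(name): name is "scene" or "top"; returns the picture (400x640x3 uint8, red, green, blue); there is no depth.
- cams.get_calibration(name): a dict with "fx", "fy", "cx", "cy" (pixels), "world_from_camera" (4x4, takes a point from camera to world coordinates). Camera axes: x right, y up, looking along -z (the intrinsics and any distortion apply to the point x, -y, -z); pixel columns grow to the right and rows downward; lengths in m; the calibration is good to about 2 mm. A picture is of the moment at which its call begins. get_calibration takes no time and is no camera call.
- manip.job_done(): hands the job in; it is judged then, once.
The state is a dict: "clock": time; "joint_positions": joint angles; "joint_velocities": joint speeds; "effort": joint torques, N m; "eef_pos": TCP position; "eef_rot": TCP orientation; "ft_force": force on the tool from outside, world axes, zero at the start; "torque": the same for the moment, N m; "grip_width": finger opening in m; "finger_force": force on a finger pad.
Only numpy, scipy, OpenCV 4.12 (cv2) and the standard library are available. Lean on these libraries where they do the work, as an engineer would, in place of code of your own. Each camera call takes 0.05 s, during which the arm holds its last target. There are 200 camera calls.

## Task

On the assembly board of a bench pottery wheel, first slide the loose square-footed hub into the corner of the two steel stops so that both edges lie flat against them. Then lift the keyed spindle out of its wooden holder, set its nose in the hub's bore, turn it until the key slips into the keyway and push it fully home against the spring, collar down on the hub, with the hub still against both stops. Finish while still gripping the spindle by its flats and pressing it home (the spring would lift it again): do not let go, and leave the rolling pin, tool jar and knife where they are.

Things in the scene. Friction and masses are not known exactly. Their poses are not given: they have to be found in the camera images.
- jig: Fixed plywood board 260 x 260 x 12 mm with two dark steel stop bars 22 mm high above its top, 14 mm thick, forming an inside corner at its +x +y side. Origin: centre of the underside; x, y along its edges, z up. Inner stop faces at x = +100 mm (bar from y -86 to 114) and y = +100 mm (bar from x -80 to 100). Board and holder may swap sides.
- jig_seat (a point): Point on the board's top (z = 12 mm), 50 mm from both stop faces: where the hub's origin lies once it is pushed against both stops, its x and y along the board's.
- hub: Loose aluminium hub, 0.44 to 0.66 kg, on the board (sliding it takes up to 10 N): square foot 100 x 100 x 14 mm, on it a round boss of 68 mm diameter, 60 mm high overall. Origin: centre of the underside, z up. It starts 3 to 8 cm short of each stop, turned up to 15 degrees from the board. Its keyway points to its own +x, which is roughly the board's +x (exactly so once square in the corner).
- hub_mouth (a point): Centre of the bore's mouth on the hub's top face, 60 mm above its underside. Vertical bore 26.4 mm diameter, no chamfer, 46 mm deep, with a keyway 10 mm wide in the hub's +x direction, reaching 20.6 mm from the axis, full depth.
- plunger (a joint): Spring-loaded pin, 14 mm diameter, on the axis inside the bore. In m: 0 = up (its top 26 mm below the mouth), grows as it is pushed down; 0.010 with the spindle fully home, end stop 0.012. Spring: 6 N at 0, 12 N at 0.010. It lifts the spindle 10 mm when let go.
- spindle: Steel spindle, 0.28 to 0.42 kg, upright in the holder. Origin: on the axis at the lower tip, z up. Shaft 24 mm diameter, z 0 to 36 mm, lowest 5 mm tapered to 16; key 8 mm wide on its +x side, to 19 mm from the axis, z 12 to 36; collar 48 mm diameter, z 36 to 42. Home: tip 36 mm below the hub's mouth. Key not over the keyway: it rests on the hub's top, tip 12 mm below the mouth.
- spindle_grip (a point): Point on the spindle's axis 62 mm above its tip, on the steel tang with two flats above the collar: z 42 to 88 mm, 40 mm along the spindle's x, 18 mm along its y. Grip across y; with the TCP here the fingertips are just above the collar. A dark dot on the collar's top marks the key's side.
- holder: Fixed wooden block 76 x 76 x 46 mm with an upright keyed hole in which the spindle stands, collar on the block's top: spindle tip 10 mm above the table, same yaw as the block. Origin: centre of the underside; its keyway (and so the key) points to its +x, within 60 degrees of straight away from the robot (+x). Lift the spindle 36 mm to clear it.
- rolling_pin: Bystander: wooden rolling pin lying on the left, pointing away from the robot, 56 mm diameter, 300 mm long; does not roll. Origin: under its centre.
- tool_jar: Bystander: brown jar 90 mm diameter, 105 mm high, with tools sticking out to 220 mm, on the right. Origin: centre of the underside.
- knife: Bystander: trimming knife with yellow handle, 165 mm long, 12 mm thick, lying on the right, nearer the robot than the jar. Origin: underside, near the middle.
Not all that is in view belongs to the job. What is meant by the spindle is not red, and is the smaller of those in its own colour.

How it is judged:
By the outcome, as a careful person would: the job done as asked, in the order asked, and still so for the second after the job is handed in, while the arm keeps its last pose, push and grip.
It also fails if it takes over 72 s, if anything falls off the work surface, if the arm or the gripper's body presses on something with over 40 N, if the wrist force passes 120 N, or if a joint passes its speed limit or range.

## Working session

There is one attempt and no reset: what is moved stays moved. The work goes in short steps, Python scripts to look and compute and a tool call to move; the robot and the scene stay as the last step left them, time stands still between calls to the robot, and variables do not carry over. Pictures are saved under pics/ and viewed, at most 10 in all, crops included, and the job is handed in when it is done.

Besides the shell and the picture viewer there is one more tool, called after "Call:" by a JSON object that holds its "op" and its "data". step_arm: Moves the arm, as the interface text tells. Its arguments: {"type":"object","properties":{"series":{"type":"array"}},"required":["series"]}

```bash
mkdir -p pics; ls; python3 - <<'E'
from cell import manip,cams
import cv2,numpy as np
for n in("scene","top"):
    im=cams.camera(n); cv2.imwrite(f"pics/{n}0.png",im[:,:,::-1])
    c=cams.get_calibration(n); print(n,{k:(np.round(v,4).tolist() if not isinstance(v,str) else v) for k,v in c.items()})
o=manip.get_obs(); print(o)
E
```

```text
pics
scene {'fx': 439.7631, 'fy': 439.7631, 'cx': 319.2505, 'cy': 192.1523, 'world_from_camera': [[-0.2982, -0.7129, 0.6347, 1.1866], [0.9545, -0.219, 0.2026, 0.2013], [-0.0055, 0.6662, 0.7458, 0.8871], [0.0, 0.0, 0.0, 1.0]]}
top {'fx': 367.8234, 'fy': 367.8234, 'cx': 322.7727, 'cy': 200.1826, 'world_from_camera': [[-0.0091, 0.9959, -0.0899, 0.4186], [-0.9996, -0.0116, -0.0272, -0.0159], [-0.0281, 0.0896, 0.9956, 1.161], [0.0, 0.0, 0.0, 1.0]]}
{'clock': 0.1, 'joint_positions': array([ 1.06518169e+00,  1.16411046e-01,  1.44221768e+00, -2.25579786e-05,
        1.58400114e+00, -3.78140415e-02]), 'joint_velocities': array([-0.00040492, -0.00126188, -0.00105959,  0.00028552,  0.00181595,
        0.00077557]), 'effort': array([ 2.36329157e-03, -7.22890949e+01, -6.23864579e+01,  7.82092195e-02,
        2.28780240e-02, -1.17939981e-04]), 'eef_pos': array([0.30431144, 0.60231552, 0.23678525]), 'eef_rot': array([-1.28320992e-04,  2.31773479e-01,  9.72769647e-01, -5.02606804e-04]), 'ft_force': array([0.07055897, 1.09304647, 0.35010202]), 'torque': array([ 0.02023487, -0.01696837,  0.01895658]), 'finger_force': 0.0, 'grip_width': 0.09299027385876128}
```

View pics/scene0.png

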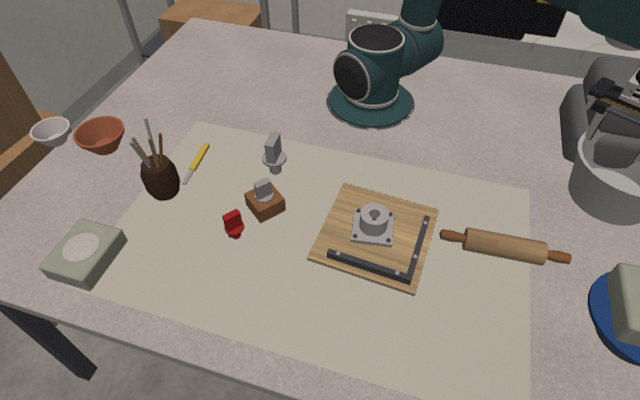

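View pics/top0.png

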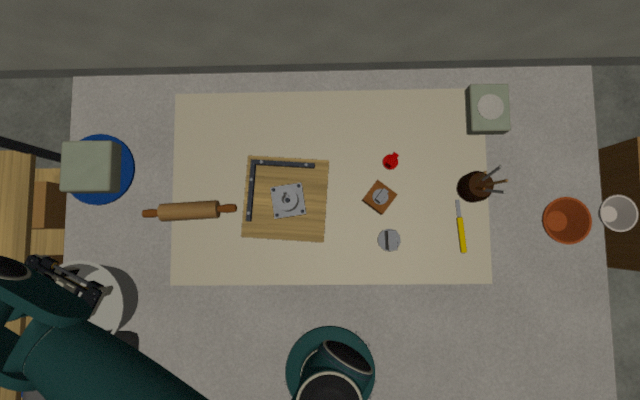

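The top view shows grey spindle candidates at (380,196), in the wooden holder, and a larger one standing free at (389,240). There is a red one at (391,160). By the description, the one in the holder (smaller, grey) is the right one. The hub is at (288,200), and the stop bars are at (280,163) and (251,192).

```bash
cat > h.py <<'E'
from cell import manip,cams
import cv2,numpy as np
def ray(n,uv):
    c=cams.get_calibration(n);T=np.array(c["world_from_camera"])
    d=np.array([(uv[0]-c["cx"])/c["fx"],-(uv[1]-c["cy"])/c["fy"],-1.])
    return T[:3,3],T[:3,:3]@d
def plane(n,uv,z):
    o,d=ray(n,uv);return (o+d*(z-o[2])/d[2])
def proj(n,p):
    c=cams.get_calibration(n);T=np.array(c["world_from_camera"])
    q=T[:3,:3].T@(np.array(p)-T[:3,3]);return np.array([c["cx"]+c["fx"]*q[0]/-q[2],c["cy"]-c["fy"]*q[1]/-q[2]])
def crop(im,x,y,w,h,s): return cv2.resize(im[y:y+h,x:x+w],None,fx=s,fy=s,interpolation=cv2.INTER_CUBIC)
E
python3 - <<'E'
from h import *
t=cv2.imread("pics/top0.png");s=cv2.imread("pics/scene0.png")
A=crop(t,235,150,100,100,4);A=cv2.copyMakeBorder(A,0,0,0,0,0)
B=crop(t,350,165,60,60,20/3.)
C=crop(s,235,165,66,66,400/66.);C=cv2.resize(C,(400,200*2))[:, :]
D=crop(s,300,175,150,75,8/3.)
out=np.zeros((600,800,3),np.uint8);
out[:400,:400]=A;out[:400,400:]=B;out[400:,:400]=D;out[400:,400:600]=cv2.resize(C,(200,200))
cv2.imwrite("pics/crop1.png",out)
E
```

```text
(no output)
```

View pics/crop1.png

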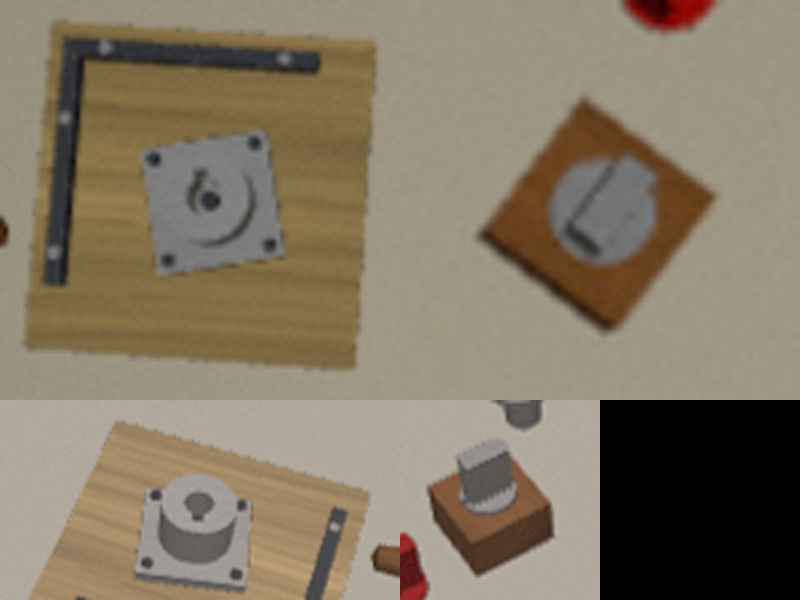

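Crop 1 confirms the holder spindle is grey, with a tang running right-up, i.e. key near -45° yaw. The hub's keyway points up-left at about (200,178), and the stops are clear. Next I measure.

```bash
cat > m.py <<'E'
from h import *
def rect(n,mask,z,seed):
    k,l,st,_=cv2.connectedComponentsWithStats(mask.astype(np.uint8)); 
    m=(l==l[seed[1],seed[0]]).astype(np.uint8)
    c=max(cv2.findContours(m,cv2.RETR_EXTERNAL,cv2.CHAIN_APPROX_NONE)[0],key=len)[:,0]
    w=np.array([plane(n,p,z)[:2] for p in c]).astype(np.float32)
    return cv2.minAreaRect(cv2.convexHull(w*1000)),len(c)
E
python3 - <<'E'
from m import *
for n,sd in(("top",dict(b=(300,228),h=(370,205),hub=(275,193),col=(385,192))),):
    im=cv2.imread(f"pics/{n}0.png");hs=cv2.cvtColor(im,cv2.COLOR_BGR2HSV)
    for k,p in sd.items(): print(k,hs[p[1],p[0]])
    S=hs[...,1].astype(int);V=hs[...,2].astype(int)
    print("board",rect(n,(S>70),.012,sd['b']))
    print("holder",rect(n,(S>120),.046,sd['h']))
    print("hub",rect(n,(S<50)&(V>85),.026,sd['hub']))
    print("collar",rect(n,(S<60)&(V>60),.052,sd['col']))
# clicked corners top view
f=lambda q,z:plane("top",(235+q[0]/4-.375,150+q[1]/4-.375),z)[:2]
def quad(name,qs,z):
    w=np.array([f(q,z) for q in qs]);c=w.mean(0)
    print(name,(c*1000).round(1),[round(float(np.linalg.norm(w[i]-w[i-1])*1e3),1) for i in range(4)],"yaw",np.degrees([np.arctan2(*(w[i]-w[j])[::-1]) for i,j in((0,3),(1,2))]).round(1), np.degrees([np.arctan2(*(w[i]-w[j])[::-1]) for i,j in((0,1),(3,2))]).round(1)-90)
quad("board",[(55,22),(376,40),(355,368),(25,347)],.012)
quad("hub",[(142,153),(265,130),(285,255),(158,275)],.026)
print("inner corner",f((84,60),.034)*1000,"boss mouth",f((209,201),.06), "bar ends inner",f((319,72),.034),f((65,284),.034))
g=lambda q,z:plane("top",(350+q[0]/6.667-.42,165+q[1]/6.667-.42),z)[:2]
w=np.array([g((x-400,y),.046) for x,y in[(585,97),(715,193),(612,328),(482,234)]]);print("holder",w.mean(0),w)
print("collar",g((203,211),.052),"tang top pts",[g((x-400,y),.098) for x,y in[(622,155),(655,180),(605,240),(572,222)]])
E
```

```text
b [ 20 119 135]
h [ 14 186  67]
hub [  0   0 126]
col [  0   2 113]
board (((530.6975708007812, 135.3917236328125), (260.7131042480469, 260.7113037109375), 85.5988998413086), 323)
holder (((527.3955078125, -156.63209533691406), (73.10137176513672, 78.15985107421875), 52.18784713745117), 77)
hub (((522.7117919921875, 124.32658386230469), (99.32062530517578, 99.71849822998047), 8.137988090515137), 122)
collar (((528.0331420898438, -156.8941650390625), (45.09218978881836, 45.717002868652344), 88.58647918701172), 45)
board [531.3 133.8] [258.7, 256.5, 258.7, 258.8] yaw [-4.7 -4.2] [-4.1 -4.1]
hub [521.7 124.1] [96.2, 97.7, 98.9, 99.6] yaw [7.7 8.8] [9.9 8.3]
inner corner [634.20568993 223.55060706] boss mouth [0.52020147 0.12249327] bar ends inner [0.62213179 0.04009673] [0.4597365 0.2369735]
holder [ 0.52852333 -0.15719869] [[ 0.58176097 -0.15229479]
 [ 0.53692144 -0.21021056]
 [ 0.47597966 -0.16212273]
 [ 0.51943127 -0.10416669]]
collar [ 0.52870494 -0.15851397] tang top pts [array([ 0.54850149, -0.16138472]), array([ 0.53739423, -0.17539094]), array([ 0.51149953, -0.15316959]), array([ 0.51950396, -0.1390906 ])]
```

```bash
cat > go.py <<'E'
import sys
from h import *
from scipy.spatial.transform import Rotation as R
def go(x,y,z,head):
    o=manip.get_obs();q=o["eef_rot"];r=R.from_quat([q[1],q[2],q[3],q[0]])
    h=np.radians(head);Y=np.array([np.cos(h),np.sin(h),0]);Z=np.array([0,0,-1.]);t=R.from_matrix(np.c_[np.cross(Y,Z),Y,Z])
    d=r.inv().apply(np.array([x,y,z])-o["eef_pos"]);rv=(r.inv()*t).as_rotvec()
    hy=r.apply([0,1,0]);print("t",o["clock"],"pos",o["eef_pos"].round(4),"head",np.degrees(np.arctan2(hy[1],hy[0])).round(2),"F",o["ft_force"].round(1),"T",o["torque"].round(2),"w",round(o["grip_width"],4),"j6",o["joint_positions"][5].round(2))
    print("tool d mm",(d*1000).round(1),"rv",rv.round(4))
if __name__=="__main__": go(*map(float,sys.argv[1:5]))
E
python3 go.py .5225 .1243 .17 53.3
```

```text
t 0.1 pos [0.3043 0.6023 0.2368] head 63.2 F [0.1 1.1 0.4] T [ 0.02 -0.02  0.02] w 0.093 j6 -0.04
tool d mm [-410.3 -328.2   67.1] rv [-1.000e-03  1.000e-04  1.727e-01]
```

Call:
{"op": "step_arm", "data": {"series": [[-0.025,-0.02,0,0,0,0,1],[-0.045,-0.036,0,0,0,0,1],[-0.045,-0.036,0,0,0,0,1],[-0.045,-0.036,0,0,0,0,1],[-0.045,-0.036,0,0,0,0,1],[-0.045,-0.036,0,0,0,0,1],[-0.045,-0.036,0.01,0,0,0,1],[-0.045,-0.036,0.02,0,0,0,1]]}}

```text
clock: 1.1
eef_pos: [0.4858, 0.2047, 0.2077]
eef_rot: [0.001, 0.232, 0.973, 0.0]
ft_force: [0.1, 0.1, -0.5]
grip_width: 0.0932
finger_force: 0.0
```

```bash
python3 go.py .5225 .1243 .13 53.3
```

```text
t 1.1 pos [0.4858 0.2047 0.2077] head 63.2 F [ 0.1  0.1 -0.5] T [ 0.04 -0.01 -0.02] w 0.0932 j6 -0.75
tool d mm [-68.9 -55.3  77.7] rv [0.0012 0.0009 0.1728]
```

Call:
{"op": "step_arm", "data": {"series": [[-0.034,-0.027,0.01,0,0,0,1],[-0.034,-0.027,0.02,0,0,0,1],[0,0,0.02,0,0,0.087,1],[0,0,0.015,0,0,0.086,1],[0,0,0,0,0,0,1],[0,0,0,0,0,0,1],[0,0,0,0,0,0,1],[0,0,0,0,0,0,1]]}}

```text
clock: 2.1
eef_pos: [0.5217, 0.1277, 0.1429]
eef_rot: [0.0, 0.315, 0.949, 0.0]
ft_force: [0.6, -1.5, -0.6]
grip_width: 0.0929
finger_force: 0.0
```

```bash
python3 go.py .5225 .1243 .062 53.3; python3 - <<'E'
from h import *
t=cams.camera("top")[:,:,::-1];s=cams.camera("scene")[:,:,::-1]
cv2.imwrite("pics/t1.png",t);cv2.imwrite("pics/s1.png",s)
cv2.imwrite("pics/c2.png",np.hstack([crop(s,250,120,200,200,2),crop(t,235,130,100,100,4)]))
E
```

```text
t 2.1 pos [0.5217 0.1277 0.1429] head 53.33 F [ 0.6 -1.5 -0.6] T [-0.01  0.02  0.03] w 0.0929 j6 -0.74
tool d mm [-2.6 -2.2 80.9] rv [0.0005 0.0004 0.0005]
```

View pics/c2.png

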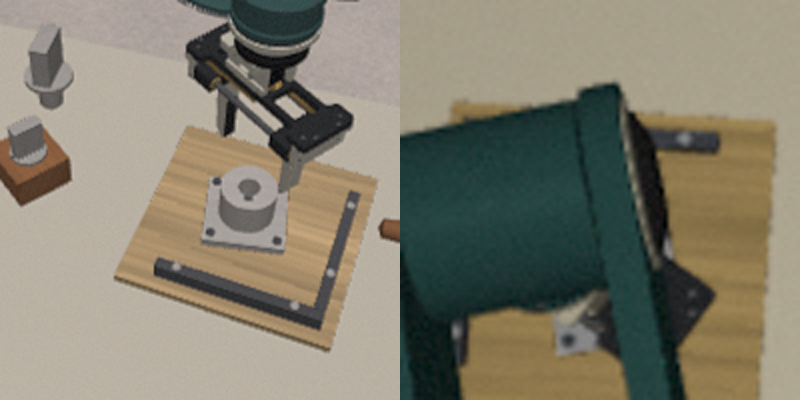

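Crop 2 shows the gripper open above the hub, with the boss centre near scene pixel (375,213). Its fingers straddle the boss along the diagonal. I'll descend, then close.

Call:
{"op": "step_arm", "data": {"series": [[-0.0026,-0.0022,0.02,0,0,0,1],[0,0,0.025,0,0,0,1],[0,0,0.02,0,0,0,1],[0,0,0.017,0,0,0,1],[0,0,0,0,0,0,1],[0,0,0,0,0,0,0.7],[0,0,0,0,0,0,0.6],[0,0,0,0,0,0,0.6]]}}

```text
clock: 3.2
eef_pos: [0.5226, 0.1243, 0.0611]
eef_rot: [0.0, 0.315, 0.949, 0.0]
ft_force: [-4.2, -3.3, 1.6]
grip_width: 0.0678
finger_force: 27.8
```

```bash
python3 go.py .5225 .1243 .06 53.3; python3 -c "
from h import *
print(plane('scene',(375-.25,213.5-.25),.072))"
```

```text
t 3.2 pos [0.5226 0.1243 0.0611] head 53.29 F [-4.2 -3.3  1.6] T [-0.49  0.3   0.11] w 0.0678 j6 -0.74
tool d mm [ 0.1 -0.1  1.1] rv [ 0.0007  0.0006 -0.0001]
[0.51841993 0.12627778 0.072     ]
```

Call:
{"op": "step_arm", "data": {"series": [[0,0,0,0,0,0.074,0.6],[0,0,0,0,0,0.074,0.6],[0,0,0,0,0,0.074,0.6],[0,0.015,0,0,0,0,0.6],[0.001,0.02,0,0,0,0,0.6],[0.001,0.02,0,0,0,0,0.6],[0.001,0.015,0,0,0,0,0.6],[0,0,0,0,0,0,0.6]]}}

```text
clock: 4.2
eef_pos: [0.5746, 0.1728, 0.0611]
eef_rot: [0.001, 0.418, 0.909, 0.001]
ft_force: [4.7, 3.7, 3.9]
grip_width: 0.0678
finger_force: 30.0
```

```bash
python3 go.py .5844 .1814 .06 40.6; python3 - <<'E'
from h import *
s=cams.camera("scene")[:,:,::-1]
cv2.imwrite("pics/s2.png",s)
cv2.imwrite("pics/c3.png",crop(s,290,170,160,130,5))
E
```

```text
t 4.2 pos [0.5746 0.1728 0.0611] head 40.6 F [4.7 3.7 3.9] T [ 0.5  -0.55 -0.03] w 0.0678 j6 -0.46
tool d mm [ 0.2 13.   1.1] rv [0.002  0.0005 0.0001]
```

View pics/c3.png

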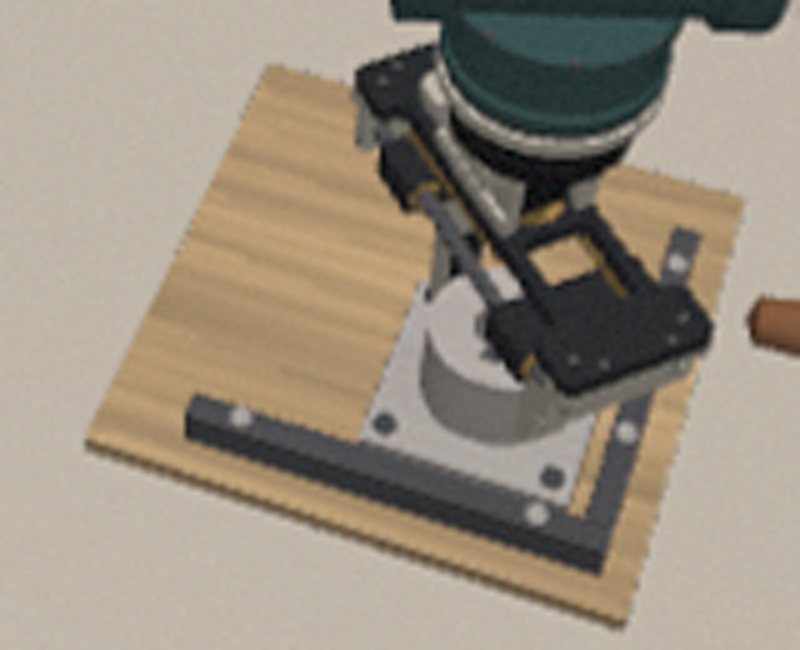

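Crop 3 shows the hub riding with the gripper and square to the board. There is about 9 mm of gap to the y stop at (590,470), and a similar gap hidden at the x stop.

Call:
{"op": "step_arm", "data": {"series": [[0,0.004,0,0,0,0,0.6],[0,0.003,0,0,0,0,0.6],[0,0.002,0,0,0,0,0.6],[0,0.002,0,0,0,0,0.6],[0,0.001,0,0,0,0,0.6],[0,0,0,0,0,0,0.6],[0,0,0,0,0,0,0.6],[0,0,0,0,0,0,0.6]]}}

```text
clock: 5.25
eef_pos: [0.5822, 0.1791, 0.0611]
eef_rot: [-0.0, 0.418, 0.908, -0.001]
ft_force: [-7.6, -6.4, 8.4]
grip_width: 0.0678
finger_force: 30.0
```

```bash
python3 go.py .5844 .1814 .06 40.6
```

```text
t 5.25 pos [0.5822 0.1791 0.0611] head 40.56 F [-7.6 -6.4  8.4] T [-0.76  0.9   0.04] w 0.0678 j6 -0.45
tool d mm [0.3 3.1 1.1] rv [-0.001   0.0004 -0.0007]
```

Call:
{"op": "step_arm", "data": {"series": [[0,0.001,0,0,0,0,0.6],[0,0.001,0,0,0,0,0.6],[0,0.001,0,0,0,0,0.6],[0,0,0,0,0,0,0.6],[0,0,0,0,0,0,0.6],[0,0,0,0,0,0,0.6],[0,0,0,0,0,0,0.6],[0,0,0,0,0,0,0.6]]}}

```text
clock: 6.25
eef_pos: [0.5842, 0.1807, 0.0611]
eef_rot: [-0.0, 0.418, 0.908, -0.001]
ft_force: [-10.6, -9.7, 11.4]
grip_width: 0.068
finger_force: 30.0
```

```bash
python3 go.py .5844 .1814 .06 40.6
```

```text
t 6.25 pos [0.5842 0.1807 0.0611] head 40.57 F [-10.6  -9.7  11.4] T [-1.3   1.5   0.27] w 0.068 j6 -0.45
tool d mm [0.4 0.6 1.1] rv [-0.0021  0.0003 -0.0005]
```

Call:
{"op": "step_arm", "data": {"series": [[0,0.001,0,0,0,0,0.6],[0,0.001,0,0,0,0,0.6],[0,0.001,0,0,0,0,0.6],[0,0,0,0,0,0,0.6],[0,0,0,0,0,0,0.6],[0,0,0,0,0,0,0.6],[0,0,0,0,0,0,0.6],[0,0,0,0,0,0,0.6]]}}

```text
clock: 7.25
eef_pos: [0.5845, 0.1807, 0.0608]
eef_rot: [-0.002, 0.418, 0.908, -0.004]
ft_force: [-31.8, -26.6, 23.8]
grip_width: 0.0677
finger_force: 30.0
```

```bash
python3 go.py .5844 .1814 .06 40.6
```

```text
t 7.25 pos [0.5845 0.1807 0.0608] head 40.55 F [-31.8 -26.6  23.8] T [-4.53  5.38  0.11] w 0.0677 j6 -0.45
tool d mm [0.5 0.4 0.8] rv [-0.0093 -0.0003 -0.0009]
```

Call:
{"op": "step_arm", "data": {"series": [[0,-0.001,0,0,0,0,0.6],[0,-0.001,0,0,0,0,0.6],[0,0,0,0,0,0,1],[0,0,0,0,0,0,1],[0,0,0,0,0,0,1],[0,0.006,0,0,0,0,1],[0,0,0,0,0,0,1],[0,0,0,0,0,0,1]]}}

```text
clock: 8.25
eef_pos: [0.5903, 0.1864, 0.0603]
eef_rot: [-0.0, 0.418, 0.908, -0.0]
ft_force: [-0.4, 0.4, 0.1]
grip_width: 0.0932
finger_force: 0.0
```

```bash
python3 go.py .5844 .1814 .058 40.6
```

```text
t 8.25 pos [0.5903 0.1864 0.0603] head 40.57 F [-0.4  0.4  0.1] T [-0.01  0.02 -0.03] w 0.0932 j6 -0.44
tool d mm [ 0.  -7.7  2.3] rv [-0.0002 -0.0001 -0.0004]
```

Call:
{"op": "step_arm", "data": {"series": [[0,0.002,0,0,0,0,1],[0,0.002,0,0,0,0,1],[0,0.0005,0,0,0,0,1],[0,0.0005,0,0,0,0,1],[0,0.0005,0,0,0,0,1],[0,0.0005,0,0,0,0,1],[0,0,0,0,0,0,1],[0,0,0,0,0,0,1]]}}

```text
clock: 9.25
eef_pos: [0.5935, 0.1891, 0.0602]
eef_rot: [-0.001, 0.418, 0.908, -0.002]
ft_force: [-13.0, -11.1, 7.8]
grip_width: 0.0931
finger_force: 8.8
```

```bash
python3 go.py .5844 .1814 .058 40.6
```

```text
t 9.25 pos [0.5935 0.1891 0.0602] head 40.55 F [-13.  -11.1   7.8] T [-2.04  2.6  -0.05] w 0.0931 j6 -0.44
tool d mm [  0.1 -11.9   2.3] rv [-0.0044 -0.0005 -0.0008]
```

Call:
{"op": "step_arm", "data": {"series": [[0,0.0005,0,0,0,0,1],[0,0.0003,0,0,0,0,1],[0,0,0,0,0,0,1],[0,-0.006,0,0,0,0,1],[0,-0.008,0,0,0,0,1],[0,0,-0.025,0,0,0,1],[0,0,-0.05,0,0,0,1],[0,0,-0.05,0,0,0,1]]}}

```text
clock: 10.25
eef_pos: [0.5844, 0.1815, 0.1868]
eef_rot: [-0.0, 0.418, 0.908, 0.0]
ft_force: [0.9, 0.2, 0.0]
grip_width: 0.0926
finger_force: 0.0
```

```bash
python3 go.py .528 -.157 .2 52
```

```text
t 10.25 pos [0.5844 0.1815 0.1868] head 40.57 F [0.9 0.2 0. ] T [0.02 0.03 0.03] w 0.0926 j6 -0.45
tool d mm [-220.4 -263.   -13.2] rv [ 0.000e+00 -1.000e-04 -1.996e-01]
```

Call:
{"op": "step_arm", "data": {"series": [[-0.02,-0.025,-0.01,0,0,0,1],[-0.034,-0.04,0,0,0,0,1],[-0.034,-0.04,0,0,0,0,1],[-0.034,-0.04,0,0,0,0,1],[-0.034,-0.04,0,0,0,0,1],[-0.034,-0.04,0,0,0,0,1],[-0.03,-0.038,0,0,0,-0.1,1],[0,0,0.02,0,0,-0.1,1]]}}

```text
clock: 11.25
eef_pos: [0.5278, -0.1594, 0.1766]
eef_rot: [0.001, 0.325, 0.946, -0.0]
ft_force: [-0.5, 1.0, 0.4]
grip_width: 0.0931
finger_force: 0.0
```

```bash
python3 go.py .528 -.157 .14 52; python3 - <<'E'
from h import *
t=cams.camera("top")[:,:,::-1];s=cams.camera("scene")[:,:,::-1]
cv2.imwrite("pics/t3.png",t);cv2.imwrite("pics/s3.png",s)
cv2.imwrite("pics/c4.png",np.hstack([crop(s,290,170,160,160,2.5),crop(t,235,145,100,100,4)]))
cv2.imwrite("pics/c5.png",np.hstack([crop(s,220,120,100,120,5)]))
E
```

```text
t 11.25 pos [ 0.5278 -0.1594  0.1766] head 52.02 F [-0.5  1.   0.4] T [ 0.02  0.   -0.01] w 0.0931 j6 -1.25
tool d mm [ 1.4  2.  36.6] rv [0.0007 0.0029 0.0004]
```

View pics/c4.png

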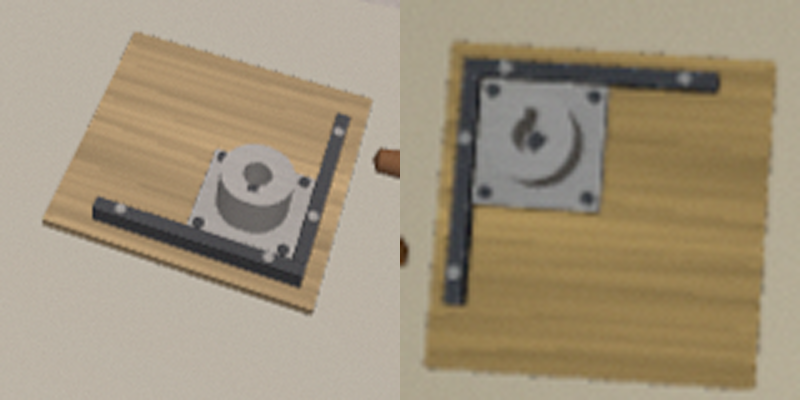

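View pics/c5.png

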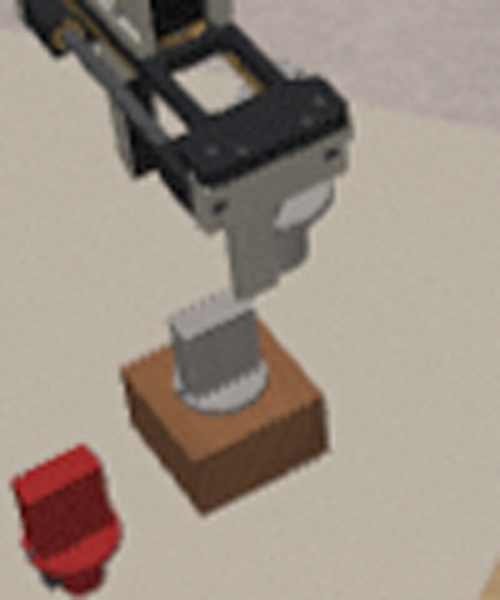

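Crop 4 shows the hub square in the corner and touching both bars in both views (top crop, foot corners at (480,80) and (600,210)). Crop 5 shows the gripper above the grey spindle in the holder, its fingers either side of the flats; the larger grey one is behind it.

Call:
{"op": "step_arm", "data": {"series": [[0.0014,0.002,0.02,0,0,0,1],[0,0,0.03,0,0,0,1],[0,0,0.03,0,0,0,1],[0,0,0.02,0,0,0,1],[0,0,0.003,0,0,0,1],[0,0,0,0,0,0,0.3],[0,0,0,0,0,0,0.15],[0,0,0,0,0,0,0.05]]}}

```text
clock: 12.35
eef_pos: [0.5285, -0.1542, 0.0732]
eef_rot: [0.001, 0.325, 0.946, -0.0]
ft_force: [-0.5, -0.8, 0.2]
grip_width: 0.0673
finger_force: 0.0
```

```bash
python3 go.py .528 -.157 .073 52; python3 - <<'E'
from m import *
im=cv2.imread("pics/t3.png");hs=cv2.cvtColor(im,cv2.COLOR_BGR2HSV);S=hs[...,1].astype(int);V=hs[...,2].astype(int)
print(rect("top",(S<50)&(V>85),.026,(262,170)))
print(rect("top",S>70,.012,(300,225)))
E
```

```text
t 12.35 pos [ 0.5285 -0.1542  0.0732] head 52.02 F [-0.5 -0.8  0.2] T [0.01 0.   0.05] w 0.0673 j6 -1.24
tool d mm [-1.3 -2.5  0.2] rv [0.0003 0.0011 0.0003]
(((591.3311157226562, 180.11143493652344), (100.99217987060547, 113.40618133544922), 85.50582885742188), 131)
(((530.6838989257812, 135.2185821533203), (260.7981872558594, 260.7084045410156), 85.60153198242188), 323)
```

Call:
{"op": "step_arm", "data": {"series": [[-0.0013,-0.0025,0,0,0,0,0.65],[0,0,0,0,0,0,0.4],[0,0,0,0,0,0,0.2],[0,0,0,0,0,0,0.1],[0,0,0,0,0,0,0.05],[0,0,0,0,0,0,0.05],[0,0,0,0,0,0,0.05],[0,0,0,0,0,0,0.05]]}}

```text
clock: 13.35
eef_pos: [0.5277, -0.1569, 0.0725]
eef_rot: [-0.0, 0.325, 0.946, -0.0]
ft_force: [-0.7, 0.3, 0.4]
grip_width: 0.0181
finger_force: 30.0
```

```bash
python3 go.py .528 -.157 .073 52
```

```text
t 13.35 pos [ 0.5277 -0.1569  0.0725] head 52.02 F [-0.7  0.3  0.4] T [-0.04  0.05 -0.02] w 0.0181 j6 -1.24
tool d mm [-0.4  0.1 -0.5] rv [-0.     -0.      0.0004]
```

Call:
{"op": "step_arm", "data": {"series": [[0,0,-0.005,0,0,0,0.05],[0,0,-0.01,0,0,0,0.05],[0,0,-0.015,0,0,0,0.05],[0,0,-0.02,0,0,0,0.05],[0,0,-0.03,0,0,0,0.05],[0,0,-0.03,0,0,0,0.05],[0,0,-0.01,0,0,0,0.05],[0,0,0,0,0,0,0.05]]}}

```text
clock: 14.35
eef_pos: [0.5278, -0.1569, 0.193]
eef_rot: [0.001, 0.325, 0.946, -0.0]
ft_force: [0.3, -0.3, -3.8]
grip_width: 0.0177
finger_force: 30.0
```

```bash
python3 go.py .5845 .181 .18 85.6
```

```text
t 14.35 pos [ 0.5278 -0.1569  0.193 ] head 52.03 F [ 0.3 -0.3 -3.8] T [ 0.    0.02 -0.02] w 0.0177 j6 -1.24
tool d mm [163.2 301.2  12.9] rv [ 0.     0.001 -0.586]
```

Call:
{"op": "step_arm", "data": {"series": [[0.0132,0.0232,0,0,0,0,0.05],[0.025,0.046,0,0,0,0,0.05],[0.025,0.046,0,0,0,0,0.05],[0.025,0.046,0,0,0,0,0.05],[0.025,0.046,0,0,0,0,0.05],[0.025,0.046,0,0,0,0,0.05],[0.015,0.03,0,0,0,0,0.05],[0.01,0.018,0,0,0,0,0.05]]}}

```text
clock: 15.35
eef_pos: [0.584, 0.1824, 0.1909]
eef_rot: [-0.001, 0.325, 0.946, -0.001]
ft_force: [-0.4, -0.7, -3.9]
grip_width: 0.0181
finger_force: 30.0
```

Call:
{"op": "step_arm", "data": {"series": [[0,0,0,0,0,-0.1465,0.05],[0,0,0,0,0,-0.1465,0.05],[0,0,0,0,0,-0.1465,0.05],[0,0,0,0,0,-0.1465,0.05],[0,0,0.01,0,0,0,0.05],[0,0,0.01,0,0,0,0.05],[0,0,0,0,0,0,0.05],[0,0,0,0,0,0,0.05]]}}

```text
clock: 16.35
eef_pos: [0.5844, 0.181, 0.1724]
eef_rot: [-0.0, 0.039, 0.999, -0.0]
ft_force: [0.3, 0.6, -3.2]
grip_width: 0.0181
finger_force: 30.0
```

```bash
python3 go.py .5845 .181 .14 85.6; python3 - <<'E'
from h import *
t=cams.camera("top")[:,:,::-1];s=cams.camera("scene")[:,:,::-1]
cv2.imwrite("pics/t4.png",t);cv2.imwrite("pics/s4.png",s)
cv2.imwrite("pics/c6.png",np.hstack([crop(s,320,150,100,130,4),crop(t,235,145,100,130,4)]))
E
```

```text
t 16.35 pos [0.5844 0.181  0.1724] head 85.54 F [ 0.3  0.6 -3.2] T [ 0.03  0.05 -0.02] w 0.0181 j6 -1.23
tool d mm [-0.1  0.  32.4] rv [-0.     -0.0001 -0.001 ]
```

View pics/c6.png

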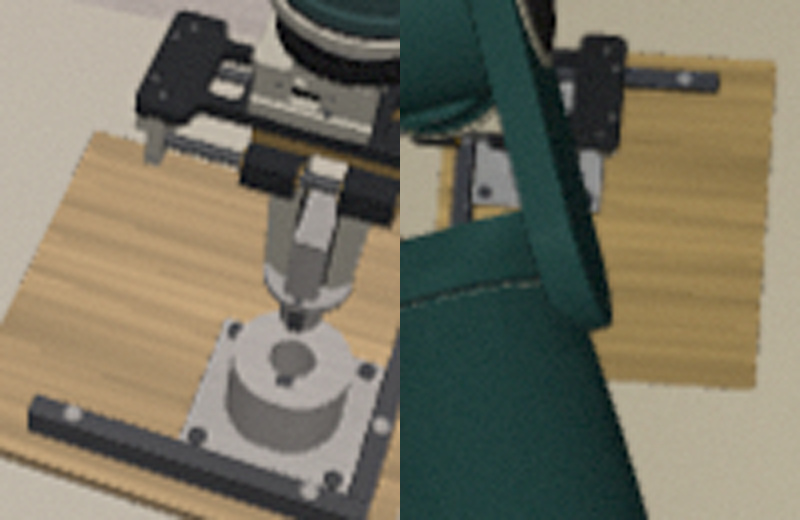

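Crop 6 shows the spindle held over the bore. The key at (297,318) faces the keyway at (287,380) and the hub is still in the corner.

Call:
{"op": "step_arm", "data": {"series": [[0,0,0.015,0,0,0,0.05],[0,0,0.015,0,0,0,0.05],[0,0,0.005,0,0,0,0.05],[0,0,0.003,0,0,0,0.05],[0,0,0.003,0,0,0,0.05],[0,0,0.003,0,0,0,0.05],[0,0,0,0,0,0,0.05],[0,0,0,0,0,0,0.05]]}}

```text
clock: 17.45
eef_pos: [0.5843, 0.1811, 0.1285]
eef_rot: [-0.0, 0.038, 0.999, 0.0]
ft_force: [-0.5, 1.3, -4.1]
grip_width: 0.0182
finger_force: 30.0
```

```bash
python3 go.py .5845 .181 .115 85.6
```

```text
t 17.45 pos [0.5843 0.1811 0.1285] head 85.6 F [-0.5  1.3 -4.1] T [0.23 0.18 0.05] w 0.0182 j6 -1.24
tool d mm [-0.2 -0.  13.5] rv [ 0.0001 -0.0001  0.    ]
```

Call:
{"op": "step_arm", "data": {"series": [[0,0,0.002,0,0,0,0.05],[0,0,0.002,0,0,0,0.05],[0,0,0.002,0,0,0,0.05],[0,0,0.001,0,0,0,0.05],[0,0,0.001,0,0,0,0.05],[0,0,0.001,0,0,0,0.05],[0,0,0,0,0,0,0.05],[0,0,0,0,0,0,0.05]]}}

```text
clock: 18.45
eef_pos: [0.5843, 0.1811, 0.1194]
eef_rot: [-0.0, 0.038, 0.999, 0.0]
ft_force: [-2.9, 4.8, -0.8]
grip_width: 0.0176
finger_force: 30.0
```

```bash
python3 go.py .5845 .181 .115 85.6
```

```text
t 18.45 pos [0.5843 0.1811 0.1194] head 85.6 F [-2.9  4.8 -0.8] T [0.91 0.69 0.04] w 0.0176 j6 -1.24
tool d mm [-0.2 -0.1  4.4] rv [ 0.0001 -0.0002  0.0001]
```

Call:
{"op": "step_arm", "data": {"series": [[0.0003,0.0006,0,0,0,0,0.05],[0,0,0.001,0,0,0,0.05],[0,0,0.002,0,0,0,0.05],[0,0,0.002,0,0,0,0.05],[0,0,0.002,0,0,0,0.05],[0,0,0.001,0,0,0,0.05],[0,0,0,0,0,0,0.05],[0,0,0,0,0,0,0.05]]}}

```text
clock: 19.45
eef_pos: [0.5842, 0.1816, 0.1115]
eef_rot: [0.0, 0.038, 0.999, 0.0]
ft_force: [-0.6, 0.5, -4.7]
grip_width: 0.0177
finger_force: 30.0
```

```bash
python3 go.py .5845 .181 .098 85.6
```

```text
t 19.45 pos [0.5842 0.1816 0.1115] head 85.6 F [-0.6  0.5 -4.7] T [ 0.05  0.01 -0.01] w 0.0177 j6 -1.23
tool d mm [-0.4 -0.6 13.5] rv [ 0.      0.0002 -0.    ]
```

Call:
{"op": "step_arm", "data": {"series": [[0,0,0.002,0,0,0,0.05],[0,0,0.002,0,0,0,0.05],[0,0,0.002,0,0,0,0.05],[0,0,0.002,0,0,0,0.05],[0,0,0.002,0,0,0,0.05],[0,0,0.002,0,0,0,0.05],[0,0,0,0,0,0,0.05],[0,0,0,0,0,0,0.05]]}}

```text
clock: 20.45
eef_pos: [0.5843, 0.1817, 0.1001]
eef_rot: [0.0, 0.038, 0.999, 0.0]
ft_force: [-3.5, -0.8, 7.4]
grip_width: 0.0176
finger_force: 30.0
```

```bash
python3 go.py .5845 .181 .098 85.6
```

```text
t 20.45 pos [0.5843 0.1817 0.1001] head 85.6 F [-3.5 -0.8  7.4] T [-0.16  0.77 -0.01] w 0.0176 j6 -1.23
tool d mm [-0.3 -0.6  2.1] rv [0.0002 0.0005 0.    ]
```

Call:
{"op": "step_arm", "data": {"series": [[0,0,0.0005,0,0,0,0.05],[0,0,0.0005,0,0,0,0.05],[0,0,0.0005,0,0,0,0.05],[0,0,0.0005,0,0,0,0.05],[0,0,0.0005,0,0,0,0.05],[0,0,0,0,0,0,0.05],[0,0,0,0,0,0,0.05],[0,0,0,0,0,0,0.05]]}}

```text
clock: 21.45
eef_pos: [0.5843, 0.1817, 0.0984]
eef_rot: [0.0, 0.038, 0.999, 0.0]
ft_force: [-8.2, -3.2, 16.7]
grip_width: 0.0179
finger_force: 30.0
```

```bash
python3 go.py .5845 .181 .098 85.6
```

```text
t 21.45 pos [0.5843 0.1817 0.0984] head 85.6 F [-8.2 -3.2 16.7] T [-0.46  1.5   0.02] w 0.0179 j6 -1.23
tool d mm [-0.2 -0.6  0.4] rv [0.0002 0.0008 0.    ]
```

Call:
{"op": "step_arm", "data": {"series": [[0,0.0003,0.0003,0,0,0,0.05],[0,0,0.0004,0,0,0,0.05],[0,0,0,0,0,0,0.05],[0,0,0,0,0,0,0.05],[0,0,0,0,0,0,0.05],[0,0,0,0,0,0,0.05],[0,0,0,0,0,0,0.05],[0,0,0,0,0,0,0.05]]}}

```text
clock: 22.45
eef_pos: [0.5843, 0.1817, 0.0984]
eef_rot: [0.001, 0.038, 0.999, -0.0]
ft_force: [-11.7, -5.3, 22.8]
grip_width: 0.0179
finger_force: 30.0
```

```bash
python3 go.py .5845 .181 .098 85.6; python3 - <<'E'
from h import *
t=cams.camera("top")[:,:,::-1];s=cams.camera("scene")[:,:,::-1]
cv2.imwrite("pics/s5.png",s)
cv2.imwrite("pics/c7.png",np.hstack([crop(s,320,150,100,130,4),crop(t,235,145,100,130,4)]))
E
```

```text
t 22.45 pos [0.5843 0.1817 0.0984] head 85.6 F [-11.7  -5.3  22.8] T [-0.97  2.27  0.05] w 0.0179 j6 -1.23
tool d mm [-0.2 -0.7  0.4] rv [-0.0002  0.001  -0.0001]
```

View pics/c7.png

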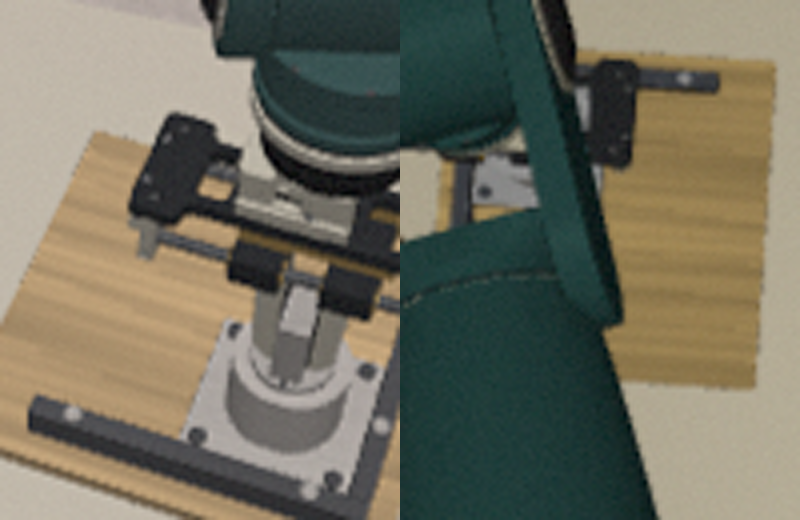

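Crop 7 shows the collar flat on the hub top at (290,370) and the hub's foot corners unmoved against the stops. The TCP height stopped at 98.4 mm (home predicted 98.5) while the push rose from 17 to 23 N, so it is seated hard. The grip holds, and the side load pushes the hub toward both stops.

```bash
python3 -c "
from cell import manip
print(manip.job_done())"
```

```text
the job is handed in; nothing more can be done
None
```

I handed the job in at about 22.5 s: the hub is square against both stops, and the keyed spindle is pressed fully home at about 23 N, still gripped by its flats. The rolling pin, tool jar and knife were not touched.

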